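Open a stuck twist-off jar in the bench's jar brace

ROBOT

A 6-joint arm with a two-finger parallel gripper is mounted at the origin on the work surface; the furniture and walls round the work are solid. World frame = base frame: x ahead of the robot, y to its left, z up, the work surface at z = 0. Lengths are in m, angles in degrees, forces in N, time in s.
With the tool pointing down it reaches from about 0.35 to 0.775 m from the base axis. Payload 7.3 kg.
Tool frame: the origin (TCP) lies midway between the tips of the shut fingers; the grasp point (between the pads) lies 19 mm behind it; z points along the fingers, y is the line along which they close (so a half turn about z gives the same grasp; the last joint's range is limited). The gripper opens to 92 mm and grips with 3 to 60 N. Pads are 19 mm wide; open, the fingers measure 130 mm over their backs; the gripper's body (75 mm by 190 mm) begins 47 mm behind the grasp point.
Start: joints at [-84.339, 19.595, 87.324, -0, 73.075, -8.365], TCP at [0.127, -0.509, 0.227] pointing down, gripper open.
Joint ranges: [-145.02, 145.02], [-44.19, 115.74], [2.07, 154.8], [-57.11, 237.11], [16.16, 152.29], [-177.93, 177.93]. Speed limits (degrees/s): [147.25, 147.25, 180, 180, 180, 180].

INTERFACE

Orientations are given as [roll, pitch, yaw] about the fixed x, y, z axes, in that order (R = Rz(yaw) Ry(pitch) Rx(roll)).
In Python, from workcell import * gives the robot as it stands.
- The arm moves only by the shell command python3 -m inch 'ROWS' [FORCE]. ROWS is JSON, a list that holds one entry, the list of rows, each a list of 7 numbers: the turn, a rotation vector about the world's x, y, z in rad, then the shift along the world's x, y, z in m, then the closure in counts, from 0 (fully open) to 255 (shut). In form: [[[wx, wy, wz, dx, dy, dz, fingers], ...]]. A call has 1 to 20 rows; each row shifts and turns the commanded pose from where the row before left it; what a row does not reach is not made up. A row lasts 1/12 s, in which the tool goes at most 41.7 mm and 7.16 degrees, less where a joint would pass 70% of its speed; a pose out of reach is approached as far as the arm can. A call is refused whole if a number of a shift passes 0.0417 or a number of a turn 0.125, either way. A call with a gripper value outside its range is refused whole. The fingers move at their own pace and stop on an object; FORCE is the grip in N (left out, the last holds). Time passes only in rows, so rows that do not move let the fingers close. It gives the time, the measured TCP pose, the force, the opening and the grip force at its end, in the units of the state.
- state(): the state, without advancing time (a new reading comes with each control period).
- read_camera(name): name is "scene" or "side" or "wrist"; returns a dict with "color" (400x640x3 uint8, red, green, blue), "depth" (400x640 float32, m along the optical axis (not along the pixel's ray), 0 where there is no reading), "fx", "fy", "cx", "cy" (pixels), "xyz" and "orientation" of the camera in the world. Camera axes: x right, y down, z forward; pixel columns grow to the right and rows downward; lengths in m; the calibration is good to about 2 mm. A picture is of the moment at which its call begins.
- finish_job(): hands the job in; it is judged then, once.
The state is a dict: "time": time; "joint_positions": joint angles; "joint_velocities": joint speeds; "tau": joint torques, N m; "tool_pos": TCP position; "ee_rot": TCP orientation; "contact_force": force on the tool from outside, world axes, zero at the start; "wrist_torque": the same for the moment, N m; "finger_gap": opening from 0.0 (shut) to 1.0 (fully open); "gripper_force": force on a finger pad.
Only numpy, scipy, OpenCV 4.12 (cv2) and the standard library are available. Lean on these libraries where they do the work, as an engineer would, in place of code of your own. Each camera call takes 0.05 s, during which the arm holds its last target. There are 200 camera calls.

TASK

The lid of the square glass jar of brass pins is stuck: set the reducer whose opening fits the jar fully down into the square well of the jar brace, then stand the jar, lid still on, fully down in that reducer so that it cannot spin. Twist the lid anticlockwise (seen from above) a little under a quarter turn until its lugs let go, lift it straight up just clear of the jar and finish still gripping it there, level over the mouth with a gap of two or three centimetres, the jar still home in the brace. Leave the other reducer and the tools on the bench where they are.

Things in the scene. Friction and masses are not known exactly. Their poses are not given: they have to be found in the camera images.
- jar_brace: Plywood block fixed to the bench, 108 x 108 mm, 42 mm high, with a 12 mm thick, 32 mm wide screwed-down ear on its +y and -y sides. In its middle a square well, 72 x 72 mm and 34 mm deep (floor 8 mm above the bench), sides along the block's x and y, opens upward, its mouth bevelled by 4 mm. Origin: centre of the underside; z up.
- wide_reducer_centre (a point): Wide reducer: open-topped pale wooden square cup, loose, 0.11 kg, outside 68 x 68 mm, 62 mm high, square bore 57 x 57 mm, 54 mm deep (walls 5.5, floor 8 mm), mouth bevelled 3.5 mm. Fits the brace's well with 2 mm to spare on each side, at any quarter turn, and then stands 28 mm proud. Point: its centre, 31 mm above its underside; x, y along its sides, z up.
- narrow_reducer_centre (a point): The narrow reducer, same outside (68 x 68 x 62 mm) but thicker walls and a bore of only 44 x 44 mm: the jar does not go in. Not needed. The point is its centre, 31 mm above its underside; x and y along its sides, z up.
- jar_centre (a point): Square glass jar of brass pins, 0.36 kg: body 53 x 53 mm, 62 mm high, round neck above, 86 mm high to the rim (96 mm with the lid). Fits the wide reducer's bore with 2 mm to spare on each side, at any quarter turn; its base is then 16 mm above the bench. It may be carried by its lid. Point: on its axis 43 mm above its base; x, y along its sides, z up.
- jar_mouth (a point): Centre of the jar's rim, 86 mm above its base, axes as the jar's. Lid and neck are a three-lug twist-off: the lid comes free 48 degrees anticlockwise (from above) of tight and meets stops at 100; from 55 to 95 it lifts off. It does not rise as it turns. The nested jar gives up to 10 degrees before it is braced, so a hand turn of about 80 is right.
- lid_grip (a point): Round aluminium lid, 62 mm across, 24 mm high, skirt 14 mm deep inside, 0.045 kg; tight on the jar at first: about 0.25 to 0.5 N m turns it, and past some 25 degrees it runs free. Point: centre of the lid, 12 mm below its top and, closed, 2 mm below the rim of the jar; z up; its x axis lies along the jar's x axis while tight.
- pencil: Red pencil, 195 mm long, 12 mm thick, lying near the work. Stays where it is. Origin: centre of its underside, long axis y.
- offcut_2: Sawn dark wood offcut, 45 x 90 x 30 mm. Stays where it is. Origin: centre of its underside.
- bench_dog_1: Beech bench dog, 29 mm across and 65 mm high, standing on its head. Stays where it is. Origin: centre of its underside.
- tape_measure: Yellow tape measure, 33 x 81 x 66 mm. Stays where it is. Origin: centre of its underside.
- chisel_18: Chisel with a yellow handle, 28 x 260 x 29 mm, long axis y. Stays where it is. Origin: centre of its underside.
- mallet: Wooden mallet, 93 x 337 x 62 mm, long axis y. Stays where it is. Origin: centre of its underside.
Things that resemble listed ones, but are neither listed nor needed, are in the scene too. What is shaped like the part that bears wide_reducer_centre but green or pink is not meant. Of the things shaped like the part that bears lid_grip, the aluminium one is meant.

How it is judged:
By the outcome, as a careful person would: the job done as asked, in the order asked, and still so for the second after the job is handed in, while the arm keeps its last pose, push and grip.
It also fails if it takes over 64 s, if anything falls off the work surface, if the arm or the gripper's body presses on something with over 40 N, if the wrist force passes 120 N, or if a joint passes its speed limit or range.

## Working session

There is one attempt and no reset: what is moved stays moved. The work goes in short steps, Python scripts to look and compute and a shell command to move; the robot and the scene stay as the last step left them, time stands still between calls to the robot, and variables do not carry over. Pictures are saved under pics/ and viewed, at most 10 in all, crops included, and the job is handed in when it is done.

```bash
mkdir -p pics
cat > h.py <<'E'
from workcell import *
import numpy as np, cv2
from scipy.spatial.transform import Rotation as R
def cam(n,save=None):
    c=read_camera(n)
    if save: cv2.imwrite(f'pics/{save}.png',c['color'][:,:,::-1])
    v,u=np.mgrid[0:400,0:640]; d=c['depth']
    P=np.stack([(u-c['cx'])/c['fx']*d,(v-c['cy'])/c['fy']*d,d],-1)
    o=c['orientation']; M=R.from_euler('xyz',o,degrees=True).as_matrix() if np.size(o)==3 else np.array(o)
    W=P@M.T+np.array(c['xyz']); W[d==0]=np.nan
    return c,W
E
python3 - <<'E'
from h import *
for n in('scene','side'):
    c,W=cam(n,n); np.savez(n,W=W,c=c['color']); print(n,c['xyz'],c['orientation'],c['fx'])
a,b=cv2.imread('pics/scene.png'),cv2.imread('pics/side.png')
print(state())
E
```

```text
scene [-0.11341921  0.93474388  0.65374787] [-117.3112868    -1.44858152 -147.82111559] 416.39737751952805
side [-0.11837558 -1.41225629  0.8873051 ] [-118.12878234    0.94768258  -23.3818941 ] 518.1832623007944
{'time': 0.1, 'joint_positions': array([-8.43371692e+01,  1.96325088e+01,  8.73709292e+01,  2.87205312e-04,
        7.30743862e+01, -8.36542343e+00]), 'joint_velocities': array([-0.04416696, -0.08931155, -0.22600294, -0.01933319, -0.06425933,
       -0.06241409]), 'tau': array([ 1.02080186e-03, -4.32004988e+01, -2.44693226e+01,  7.18912901e-02,
        5.26107650e-02, -4.73700993e-05]), 'tool_pos': array([ 0.12724579, -0.50898081,  0.22611892]), 'ee_rot': array([-1.79923044e+02, -1.15940430e-02,  1.40281626e+01]), 'contact_force': array([0.09713062, 0.21172367, 0.21239662]), 'wrist_torque': array([-0.01664743, -0.00066529,  0.00593105]), 'gripper_force': 0.0, 'finger_gap': 0.9997179034153034}
```

View pics/scene.png

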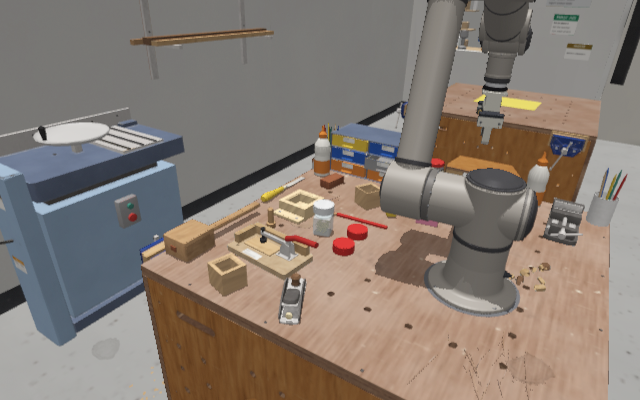

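View pics/side.png

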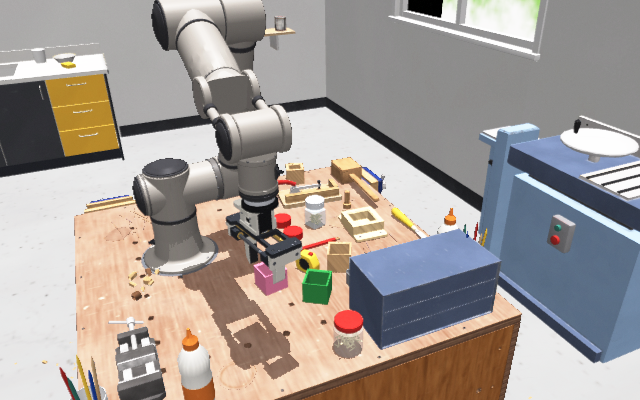

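Scene view: pale wooden cups at (228,274) and (368,197), the jar with a grey lid at (323,218), and the brace at (300,207). The side view shows the same two cups at (295,172) and (340,257). The pink cup (271,277) and green cup (317,285) are not meant, and neither is the red-lidded jar (348,333). Next I'll measure both pale cups' bores and enlarge them.

Run:
```python
from h import *
S=np.load('scene.npz');T=np.load('side.npz')
def pts(D,u0,u1,v0,v1,zl,zh):
    p=D['W'][v0:v1,u0:u1].reshape(-1,3); return p[(p[:,2]>zl)&(p[:,2]<zh)]
def rep(n,p):
    if len(p)<5: print(n,len(p));return
    (c,s,a)=cv2.minAreaRect((p[:,:2]*1000).astype(np.float32)); print(n,len(p),'z',np.median(p[:,2]).round(4),'c',np.round(c,1),'size',np.round(s,1),'ang',round(a,1))
for n,D,b in[('cupA sc',S,(205,250,250,295)),('cupB sc',S,(352,385,180,212)),('cupA si',T,(280,310,158,188)),('cupB si',T,(325,356,238,275))]:
    rep(n,pts(D,*b,.055,.068))
rep('brace sc',pts(S,275,325,188,222,.036,.048)); rep('brace si',pts(T,335,392,203,242,.036,.048))
rep('lid sc',pts(S,308,340,196,240,.09,.102)); rep('lid si',pts(T,298,332,192,232,.09,.102))
rep('jar sc',pts(S,308,340,196,240,.02,.06)); rep('jar si',pts(T,298,332,192,232,.02,.06))
a=S['c'][245:300,200:255];b=S['c'][178:218,345:400];c=T['c'][155:190,275:320];d=T['c'][235:280,318:363]
f=lambda i:cv2.resize(i,(400,290),interpolation=cv2.INTER_CUBIC)
cv2.imwrite('pics/cups.png',np.vstack([np.hstack([f(a),f(b)]),np.hstack([f(c),f(d)])])[:,:,::-1])
# topdown
img=np.zeros((560,800,3),np.uint8)
for D in(S,T):
    W=D['W'].reshape(-1,3);C=D['c'].reshape(-1,3);k=(W[:,2]>-.02)&(W[:,2]<.15)
    W,C=W[k],C[k];o=np.argsort(W[:,2]);W,C=W[o],C[o]
    r=((.85-W[:,0])*800).astype(int);q=((.5-W[:,1])*800).astype(int);m=(r>=0)&(r<560)&(q>=0)&(q<800)
    img[r[m],q[m]]=C[m]
cv2.imwrite('pics/top.png',cv2.dilate(img,np.ones((2,2)))[:,:,::-1])
```

```text
cupA sc 348 z 0.0595 c [508.1 339.7] size [69.4 71.7] ang 74.4
cupB sc 85 z 0.0576 c [ 418.9 -261.5] size [70.1 71.1] ang 63.2
cupA si 146 z 0.0601 c [492.1 267.3] size [225.6  69.6] ang 76.0
cupB si 192 z 0.06 c [ 400.  -303.8] size [168.9  66.7] ang 62.9
brace sc 284 z 0.0392 c [537.3 -75.9] size [130.9 216.6] ang 69.9
brace si 379 z 0.0415 c [583.3 -94. ] size [126.9 113.2] ang 85.5
lid sc 173 z 0.0939 c [407.1  62.9] size [ 57.8 229.4] ang 28.6
lid si 161 z 0.0963 c [447.9 -14. ] size [60.8 68.9] ang 7.5
jar sc 379 z 0.0385 c [477.6 -45.6] size [ 66.5 264.4] ang 41.8
jar si 430 z 0.0387 c [469.6  28. ] size [258.1 120.3] ang 68.8
```

View pics/cups.png

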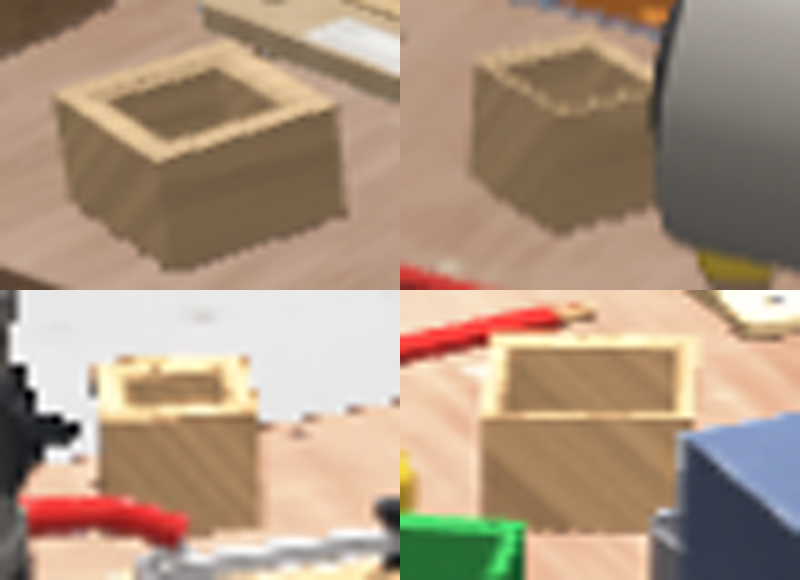

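View pics/top.png

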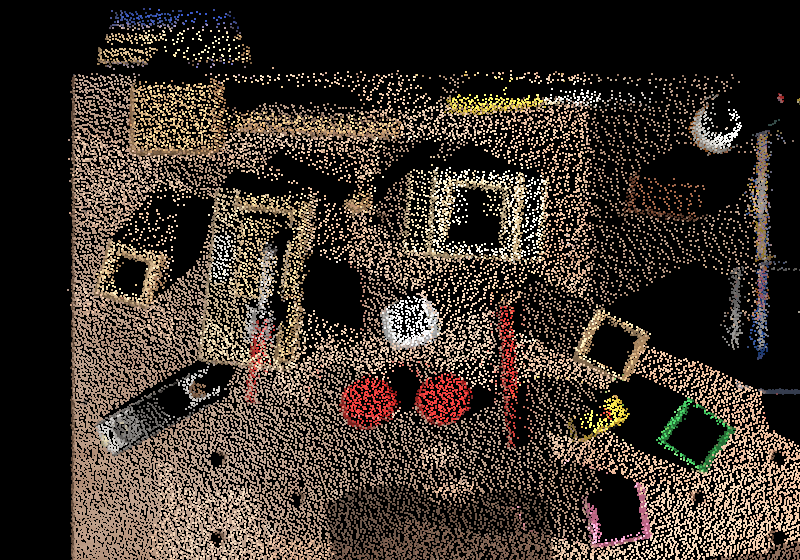

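The cup at scene (228,274) / side (295,172) has thick walls, so it is the narrow reducer. The thin-walled cup at scene (368,197) / side (340,257) is the wide one, near (0.42,-0.265) with yaw about 63°. In the top map the brace is at (475,217) and the jar at (410,322). The tape measure beside the wide cup is at (600,415).

Run:
```python
from h import *
T=np.load('side.npz');S=np.load('scene.npz')
for D in(T,S):
    p=D['W'].reshape(-1,3);p=p[(p[:,0]>.1)&(p[:,0]<.9)&(p[:,1]<-.2)&(p[:,1]>-.75)&(p[:,2]>.1)&(p[:,2]<.3)]
    b=D['c']; 
    for lo in np.arange(.1,.9,.1):
        q=p[(p[:,0]>=lo)&(p[:,0]<lo+.1)]
        if len(q)>10: print(round(lo,1),len(q),'y',q[:,1].min().round(3),q[:,1].max().round(3),'zmax',q[:,2].max().round(3))
c=read_camera('wrist');s=state()
M=R.from_euler('xyz',s['ee_rot'],degrees=True).as_matrix()
C=R.from_euler('xyz',c['orientation'],degrees=True).as_matrix()
print('cam in tool',M.T@(np.array(c['xyz'])-s['tool_pos']),(M.T@C).round(3),c['fx'])
```

```text
0.1 523 y -0.604 -0.45 zmax 0.3
0.3 1716 y -0.623 -0.42 zmax 0.167
0.4 2410 y -0.624 -0.446 zmax 0.167
0.5 2216 y -0.623 -0.447 zmax 0.167
0.6 2132 y -0.624 -0.376 zmax 0.202
0.7 156 y -0.524 -0.4 zmax 0.196
0.1 199 y -0.584 -0.414 zmax 0.3
0.4 589 y -0.618 -0.413 zmax 0.163
0.5 649 y -0.627 -0.432 zmax 0.161
0.6 767 y -0.621 -0.365 zmax 0.195
0.7 89 y -0.522 -0.368 zmax 0.177
cam in tool [ 0.08048342  0.00189042 -0.15663332] [[ 0.    -0.956 -0.292]
 [ 1.     0.     0.   ]
 [-0.    -0.292  0.956]] 319.7277670220994
```

```bash
python3 -m inch '[[[0,0,-0.12,0.02,0.02,0,0],[0,0,-0.12,0.032,0.028,0,0],[0,0,-0.12,0.035,0.028,0,0],[0,0,-0.12,0.035,0.028,0,0],[0,0,-0.12,0.035,0.028,0,0],[0,0,-0.12,0.035,0.028,0,0],[0,0,0,0.035,0.028,0,0],[0,0,0,0.03,0.025,0,0],[0,0,0,0.02,0.02,0,0],[0,0,0,0,0,0,0],[0,0,0,0,0,0,0]]]'
cat >> h.py <<'E'
def rep(n,p):
    if len(p)<5: print(n,len(p));return None
    (c,s,a)=cv2.minAreaRect((p[:,:2]*1000).astype(np.float32)); print(n,len(p),'z',np.median(p[:,2]).round(4),'c',np.round(c,1),'size',np.round(s,1),'ang',round(a,1)); return c
def near(W,x,y,r,zl,zh):
    p=W.reshape(-1,3); return p[(np.hypot(p[:,0]-x,p[:,1]-y)<r)&(p[:,2]>zl)&(p[:,2]<zh)]
def st():
    s=state(); print('t',round(s['time'],2),'tcp',s['tool_pos'].round(4),s['ee_rot'].round(2),'F',s['contact_force'].round(1),'gap',round(s['finger_gap'],3),'gf',round(s['gripper_force'],1),'j',s['joint_positions'].round(0)); return s
E
python3 - <<'E'
from h import *
c,W=cam('wrist','w1');st()
rep('cup',near(W,.42,-.263,.06,.054,.07)); rep('brace',near(W,.58,-.094,.08,.036,.047))
S=np.load('side.npz')['W'];rep('cup side',near(S,.42,-.263,.055,.054,.068))
p=near(S,.578,-.094,.085,.037,.046);rep('brace side',p)
c0,V=cam('scene');rep('brace scene',near(V,.578,-.094,.085,.037,.046));rep('lid scene',near(V,.4475,-.0125,.045,.091,.1));rep('lid side',near(S,.4475,-.0125,.045,.091,.1))
rep('tape',near(W,.33,-.25,.08,.06,.072))
E
```

```text
time: 1.07
tool_pos: [0.3783, -0.2976, 0.2265]
ee_rot: [180.0, 0.0, -24.0]
contact_force: [-0.0, -0.4, 0.0]
finger_gap: 1.003
gripper_force: 0.0
t 1.12 tcp [ 0.3777 -0.2985  0.2266] [ 1.7998e+02  4.0000e-02 -2.4110e+01] F [ 0.2 -0.4 -0.7] gap 1.004 gf 0.0 j [-47.  15.  94.  -0.  71.  67.]
cup 1524 z 0.0595 c [ 422.8 -265.4] size [68.2 68.3] ang 62.6
brace 6598 z 0.0404 c [586.1 -95.5] size [109.9 109. ] ang 85.9
cup side 180 z 0.0596 c [ 420.3 -263.5] size [78.5 66.4] ang 63.8
brace side 354 z 0.0415 c [583.1 -96.1] size [122.6 111.4] ang 86.9
brace scene 253 z 0.0394 c [580.8 -93.4] size [113.9 111.6] ang 86.9
lid scene 167 z 0.0938 c [445.8  -9.4] size [56.7 62.2] ang 32.7
lid side 151 z 0.0963 c [447.7 -13.9] size [61.1 67.6] ang 9.0
tape 310 z 0.0612 c [ 350.1 -269.1] size [134.  75.] ang 21.2
```

View pics/w1.png

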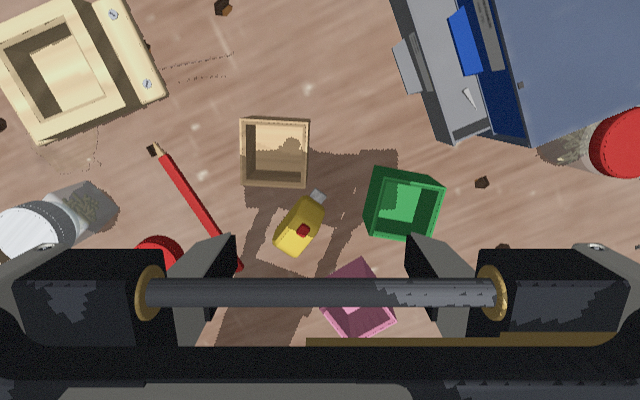

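The wrist view shows the wide cup, thin walls and upright, at (275,152). The brace is at (80,70), the tape at (300,225) and the pencil at (195,205). The measured 68×68 top at (0.4228,-0.2654), yaw 62.6°, agrees with the given sizes. Next I'll grip it across its outside.

```bash
python3 -m inch '[[[0,0,-0.058,0.022,0.016,0,0],[0,0,0,0.022,0.017,-0.02,0],[0,0,0,0,0,-0.035,0],[0,0,0,0,0,-0.035,0],[0,0,0,0,0,-0.035,0],[0,0,0,0,0,-0.02,0],[0,0,0,0,0,0,0],[0,0,0,0,0,0,0]]]'
python3 - <<'E'
from h import *
c,W=cam('wrist');st()
rep('cup',near(W,.42,-.263,.06,.054,.07))
E
```

```text
time: 1.83
tool_pos: [0.4207, -0.2666, 0.0814]
ee_rot: [-180.0, 0.1, -27.6]
contact_force: [-0.3, -0.1, 0.3]
finger_gap: 1.0
gripper_force: 0.0
t 1.88 tcp [ 0.4216 -0.2671  0.0826] [ 1.7998e+02 -5.0000e-02 -2.7620e+01] F [0.7 0.4 1.3] gap 0.998 gf 0.0 j [-41.  27. 102.  -0.  51.  76.]
cup 3346 z 0.0592 c [ 424.7 -266.5] size [68.4 64.2] ang 62.5
```

```bash
python3 -m inch '[[[0,0,0,0.001,0.001,-0.025,0],[0,0,0,0,0,-0.015,0],[0,0,0,0,0,-0.003,0],[0,0,0,0,0,0,120],[0,0,0,0,0,0,160],[0,0,0,0,0,0,160],[0,0,0,0,0,0,160],[0,0,0,0,0,0,160]]]' 20
```

```text
time: 2.55
tool_pos: [0.4232, -0.2654, 0.04]
ee_rot: [180.0, -0.1, -27.5]
contact_force: [-1.3, -0.7, 5.3]
finger_gap: 0.737
gripper_force: 20.0
```

```bash
python3 -m inch '[[[0,0,0,0,0,0.015,160],[0,0,0,0,0,0.035,160],[0,0,0,0,0,0.04,160],[0,0,0.1,0.01,0.02,0.03,160],[0,0,0.1,0.01,0.03,0.01,160],[0,0,0.1,0.015,0.035,0,160],[0,0,0.1,0.015,0.035,0,160],[0,0,0.008,0.015,0.03,0,160],[0,0,0,0.01,0.015,0,160],[0,0,0,0,0.005,0,160],[0,0,0,0,0,0,160],[0,0,0,0,0,0,160]]]'
python3 - <<'E'
from h import *
c,W=cam('wrist','w2');s=st()
b=near(W,.583,-.095,.085,.036,.047);rep('brace',b)
for z in (.036,.038,.040): rep('br>'+str(z),near(W,.583,-.095,.09,z,.047))
rep('floor',near(W,.583,-.095,.045,.002,.012))
rep('lid',near(W,.447,-.013,.04,.09,.1))
E
```

```text
time: 3.55
tool_pos: [0.4971, -0.0951, 0.1687]
ee_rot: [180.0, 0.0, -4.1]
contact_force: [0.1, -0.6, -0.5]
finger_gap: 0.738
gripper_force: 20.0
t 3.6 tcp [ 0.497  -0.0956  0.1687] [ 1.7998e+02  3.0000e-02 -4.1900e+00] F [ 0.  -0.  -0.5] gap 0.744 gf 20.0 j [-20.  21.  95.  -0.  64.  75.]
brace 9817 z 0.0404 c [586.  -95.1] size [108.5 107.6] ang 85.8
br>0.036 9817 z 0.0404 c [586.  -95.1] size [108.5 107.6] ang 85.8
br>0.038 9146 z 0.0405 c [586.  -95.1] size [108.5 107.6] ang 85.8
br>0.04 6592 z 0.0408 c [586.  -95.2] size [108.2 107.2] ang 85.9
floor 6040 z 0.0066 c [586.  -95.2] size [72.4 72.4] ang 86.0
lid 508 z 0.0945 c [476.1  -9.3] size [15.5 35.8] ang 30.9
```

View pics/w2.png

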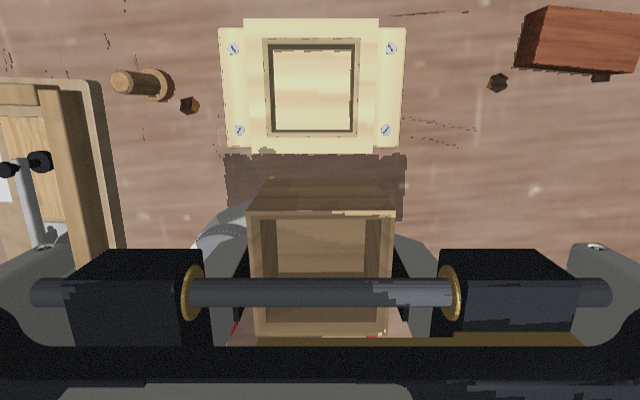

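The brace is at (312,88) with a clean well, centred at (0.586,-0.095), yaw -4.1°. The cup hangs level in the fingers at (320,265). I'll check the cup's offset in the grip from the same image.

Run:
```python
from h import *
c,W=cam('wrist');s=st()
M=R.from_euler('z',s['ee_rot'][2],degrees=True).as_matrix()
p=near(W,*s['tool_pos'][:2],.07,.1,.2); q=(p-s['tool_pos'])@M
print('z top',np.percentile(q[:,2],[50,90,98]))
t=q[(abs(q[:,1])<.025)&(q[:,0]>.02)]
for z in np.arange(-.05,.03,.01):
    k=t[(t[:,2]>z)&(t[:,2]<z+.01)]
    if len(k)>5: print(round(z,2),len(k),'xmax',np.percentile(k[:,0],[50,98]).round(4))
k=q[(q[:,2]>.012)&(q[:,0]>.02)&(abs(q[:,1])<.05)&(q[:,2]<.03)];print('y',np.percentile(k[:,1],[1,99]))
d=np.array([.586,-.0952])-s['tool_pos'][:2];print('d',d,'in tool',M[:2,:2].T@d)
```

```text
t 3.65 tcp [ 0.4971 -0.0958  0.1687] [ 1.7998e+02  2.0000e-02 -4.2300e+00] F [-0.3 -1.  -1.1] gap 0.743 gf 20.0 j [-20.  21.  95.  -0.  64.  75.]
z top [0.00767716 0.02076787 0.0276586 ]
-0.05 46 xmax [0.0327 0.0329]
-0.04 318 xmax [0.0328 0.0332]
-0.03 372 xmax [0.0329 0.0332]
-0.02 433 xmax [0.0328 0.0332]
-0.01 516 xmax [0.0328 0.0332]
0.0 608 xmax [0.0328 0.0332]
0.01 1186 xmax [0.0327 0.0333]
0.02 518 xmax [0.0318 0.0332]
y [-0.03479443  0.03245815]
d [0.08894955 0.00063532] in tool [0.08866095 0.00718763]
```

```bash
python3 -m inch '[[[0,0,0,0.02,0,0,160],[0,0,0,0.03,0.0014,0,160],[0,0,0,0.025,0,-0.02,160],[0,0,0,0.015,0,-0.02,160],[0,0,0,0,0,-0.025,160],[0,0,0,0,0,-0.012,160],[0,0,0,0,0,0,160],[0,0,0,0,0,0,160]]]'
```

```text
time: 4.32
tool_pos: [0.587, -0.0945, 0.0913]
ee_rot: [-180.0, 0.1, -4.2]
contact_force: [0.3, -0.2, -0.7]
finger_gap: 0.739
gripper_force: 20.0
```

```bash
python3 -m inch '[[[0,0,0,0,0,-0.008,160],[0,0,0,0,0,-0.008,160],[0,0,0,0,0,-0.008,160],[0,0,0,0,0,-0.008,160],[0,0,0,0,0,-0.006,160],[0,0,0,0,0,0,160]]]'
```

```text
time: 4.82
tool_pos: [0.5883, -0.0941, 0.055]
ee_rot: [179.9, -0.2, -4.2]
contact_force: [0.3, -0.2, 2.2]
finger_gap: 0.74
gripper_force: 20.0
```

```bash
python3 -m inch '[[[0,0,0,0,0,-0.004,160],[0,0,0,0,0,-0.003,160],[0,0,0,0,0,-0.001,160],[0,0,0,0,0,0,160],[0,0,0,0,0,0,160]]]'
```

```text
time: 5.23
tool_pos: [0.5907, -0.0944, 0.0488]
ee_rot: [179.9, -0.5, -4.2]
contact_force: [3.2, -0.6, 8.6]
finger_gap: 0.734
gripper_force: 20.0
```

```bash
python3 -m inch '[[[0,0,0,0,0,0,0],[0,0,0,0,0,0,0],[0,0,0,0,0,0,0],[0,0,0,0,0,0.02,0],[0,0,0,0,0,0.04,0],[0,0,0,-0.02,0,0.04,0],[0,0,0,-0.035,0.01,0.02,0],[0,0,0,-0.03,0.01,0,0],[0,0,0,0,0,0,0],[0,0,0,0,0,0,0]]]'
python3 - <<'E'
from h import *
c,W=cam('wrist','w3');s=st()
for z in(.054,.06,.066):rep('cup>'+str(z),near(W,.586,-.095,.06,z,.08))
b=near(W,.586,-.095,.09,.036,.047);rep('brace',b)
rep('bore floor',near(W,.586,-.095,.04,.008,.022))
p=near(W,.586,-.095,.05,.055,.08);print(np.percentile(p[:,2],[2,25,50,75,98]).round(4))
top=p[p[:,2]>.063];A=np.c_[top[:,:2]-[.586,-.095],np.ones(len(top))];print('plane',np.linalg.lstsq(A,top[:,2],rcond=None)[0])
rep('lid',near(W,.4475,-.0125,.045,.088,.1)); rep('jar',near(W,.4475,-.0125,.05,.01,.06))
E
```

```text
time: 6.07
tool_pos: [0.5028, -0.0729, 0.1634]
ee_rot: [180.0, 0.0, -4.1]
contact_force: [0.4, -0.5, 0.7]
finger_gap: 0.998
gripper_force: 0.0
t 6.12 tcp [ 0.5041 -0.0734  0.1633] [ 1.7998e+02 -5.0000e-02 -4.1500e+00] F [0.1 0.6 0.2] gap 1.001 gf 0.0 j [-17.  21.  95.  -0.  63.  77.]
cup>0.054 2698 z 0.0722 c [580.1 -95.2] size [68.3 72.4] ang 85.9
cup>0.06 2376 z 0.0727 c [579.3 -95.2] size [68.3 70.7] ang 85.9
cup>0.066 1999 z 0.0732 c [578.4 -95.1] size [68.3 68.9] ang 85.9
brace 8643 z 0.0405 c [586.  -95.2] size [108.3 108.2] ang 85.9
bore floor 517 z 0.0213 c [565.7 -94.2] size [56.8 13.4] ang 85.9
[0.0561 0.0662 0.0722 0.0749 0.0796]
plane [0.0227931  0.00538624 0.07312981]
lid 1769 z 0.0947 c [449.8 -22.3] size [43.5 62.8] ang 79.7
jar 1432 z 0.0388 c [466.8 -22.2] size [70.3 36. ] ang 60.2
```

View pics/w3.png

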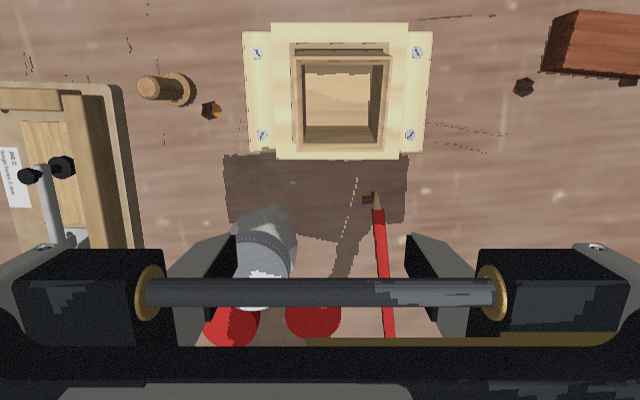

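The cup at (340,100) appears not fully down: it leans towards -x with a gap on the far (+x) side. I'll check the rim by side.

Run:
```python
from h import *
c,W=cam('wrist');s=st()
p=near(W,.584,-.095,.065,.045,.085)
M=R.from_euler('z',-4.1,degrees=True).as_matrix(); q=(p-[.586,-.0952,0])@M
for lo in np.arange(-.05,.045,.005):
    k=q[(q[:,0]>lo)&(q[:,0]<lo+.005)&(abs(q[:,1])<.02)]
    if len(k)>3: print('x',round(lo*1000,1),len(k),'z',(np.percentile(k[:,2],[2,50,98])*1000).round(1))
for lo in np.arange(-.045,.045,.005):
    k=q[(q[:,1]>lo)&(q[:,1]<lo+.005)&(abs(q[:,0]+.005)<.02)]
    if len(k)>3: print('y',round(lo*1000,1),len(k),'z',(np.percentile(k[:,2],[2,50,98])*1000).round(1))
```

```text
t 6.17 tcp [ 0.5047 -0.0737  0.163 ] [ 1.7998e+02 -5.0000e-02 -4.1500e+00] F [ 0.4 -0.  -0.4] gap 1.002 gf 0.0 j [-17.  22.  95.  -0.  63.  77.]
x -45.0 151 z [71.6 72.9 74.3]
x -40.0 405 z [63.5 70.6 73.2]
x -35.0 334 z [45.6 54.5 62.7]
x 15.0 56 z [81.2 82.  83.3]
x 20.0 234 z [81.9 84.  85. ]
x 25.0 167 z [62.5 71.9 80.9]
x 30.0 53 z [51.8 53.7 55.1]
y -35.0 374 z [75.3 79.8 83.7]
y -30.0 476 z [45.9 67.2 80.5]
y 25.0 266 z [48.6 75.  81.8]
y 30.0 304 z [75.1 79.8 83.7]
```

The rim slopes from 73 mm on the -x side to 85 mm on the +x side, so the cup is leaning 10° and wedged. Pressing down on its high +x side with half-open fingertips, across both y walls, should free it.

```bash
python3 -m inch '[[[0,0,0,0.03,-0.008,0,95],[0,0,0,0.04,-0.008,0,95],[0,0,0,0.03,-0.006,-0.02,95],[0,0,0,0.002,-0.001,-0.025,95],[0,0,0,0,0,-0.015,95],[0,0,0,0,0,0,95],[0,0,0,0,0,-0.005,95],[0,0,0,0,0,-0.005,95],[0,0,0,0,0,-0.004,95],[0,0,0,0,0,0,95]]]' 40
```

```text
time: 7.0
tool_pos: [0.6059, -0.0964, 0.0891]
ee_rot: [180.0, -0.0, -4.1]
contact_force: [-0.8, -0.3, 0.3]
finger_gap: 0.627
gripper_force: 0.0
```

```bash
python3 -m inch '[[[0,0,0,0,0,-0.004,95],[0,0,0,0,0,-0.004,95],[0,0,0,0,0,-0.004,95],[0,0,0,0,0,-0.003,95],[0,0,0,0,0,0,95]]]'
```

```text
time: 7.42
tool_pos: [0.6055, -0.0963, 0.0732]
ee_rot: [-180.0, 0.1, -4.1]
contact_force: [0.1, -0.3, -0.5]
finger_gap: 0.627
gripper_force: 0.0
```

```bash
python3 -m inch '[[[0,0,0,0,0,-0.002,95],[0,0,0,0,0,-0.002,95],[0,0,0,0,0,0,95],[0,0,0,0,0,0.02,95],[0,0,0,-0.02,0.001,0,95],[0,0,0,0,0,-0.012,95],[0,0,0,0,0,-0.005,95],[0,0,0,0,0,-0.003,95],[0,0,0,0,0,-0.002,95],[0,0,0,0,0,0,95]]]'
```

```text
time: 8.25
tool_pos: [0.5856, -0.0953, 0.0702]
ee_rot: [180.0, 0.0, -4.1]
contact_force: [-8.8, 1.5, 20.4]
finger_gap: 0.627
gripper_force: 9.7
```

```bash
python3 -m inch '[[[0,0,0,0,0,0.03,60],[0,0,0,-0.02,0,0.04,0],[0,0,0,-0.04,0.01,0.025,0],[0,0,0,-0.025,0.01,0,0],[0,0,0,0,0,0,0],[0,0,0,0,0,0,0]]]'
python3 - <<'E'
from h import *
c,W=cam('wrist','w4');s=st()
p=near(W,.584,-.095,.065,.045,.085)
M=R.from_euler('z',-4.1,degrees=True).as_matrix(); q=(p-[.586,-.0952,0])@M
for lo in np.arange(-.05,.045,.005):
    k=q[(q[:,0]>lo)&(q[:,0]<lo+.005)&(abs(q[:,1])<.02)]
    if len(k)>3: print('x',round(lo*1000,1),len(k),'z',(np.percentile(k[:,2],[2,50,98])*1000).round(1))
for z in(.054,.06,.066):rep('cup>'+str(z),near(W,.586,-.095,.06,z,.08))
E
```

```text
time: 8.75
tool_pos: [0.5075, -0.0765, 0.1575]
ee_rot: [180.0, -0.1, -4.1]
contact_force: [0.7, -0.2, 0.1]
finger_gap: 0.985
gripper_force: 0.0
t 8.8 tcp [ 0.5084 -0.0769  0.1572] [ 1.7998e+02 -7.0000e-02 -4.1400e+00] F [-0.2 -0.3 -0.4] gap 0.995 gf 0.0 j [-17.  22.  95.  -0.  63.  77.]
x -35.0 175 z [67.2 68.5 70. ]
x -30.0 359 z [48.7 65.5 68.8]
x 25.0 168 z [46.6 59.3 66.5]
x 30.0 495 z [46.2 67.6 69.6]
x 35.0 11 z [67.5 67.9 69.5]
cup>0.054 3335 z 0.0673 c [587.3 -96.2] size [68.2 68.2] ang 86.4
cup>0.06 3072 z 0.0676 c [587.3 -96.2] size [68.2 68.2] ang 86.4
cup>0.066 2383 z 0.068 c [587.3 -96.2] size [68.2 68.2] ang 86.4
```

The cup is level and seated: rim at 68.5 mm in the camera's scale, which reads the 42 mm brace top as 40.5. Its centre is (0.5873,-0.0962). Next is a close look at the jar.

```bash
python3 -m inch '[[[0,0,0,-0.01,0.005,0.03,0],[0,0,0,-0.03,0.015,0.03,0],[0,0,0,-0.035,0.02,0.02,0],[0,0,0,-0.025,0.015,0,0],[0,0,0,-0.01,0.01,0,0],[0,0,0,0,0,0,0],[0,0,0,0,0,0,0]]]'
python3 - <<'E'
from h import *
c,W=cam('wrist','w5');s=st()
p=near(W,.448,-.0125,.045,.086,.1);rep('lid',p);print(cv2.minEnclosingCircle((p[:,:2]*1000).astype(np.float32)))
for a,b in((.005,.03),(.03,.05),(.05,.062)):
    rep(f'jar{a}',near(W,.448,-.0125,.05,a,b))
np.save('w5.npy',W)
I=c['color'];cv2.imwrite('pics/w5c.png',cv2.resize(I[60:260,140:440],(780,520),interpolation=cv2.INTER_CUBIC)[:,:,::-1])
E
```

```text
time: 9.38
tool_pos: [0.4037, -0.0144, 0.2331]
ee_rot: [180.0, -0.0, -4.1]
contact_force: [0.4, -0.3, 0.0]
finger_gap: 1.0
gripper_force: 0.0
t 9.43 tcp [ 0.404  -0.0148  0.2329] [ 1.7998e+02 -2.0000e-02 -4.1300e+00] F [ 0.9  0.6 -0.4] gap 1.001 gf 0.0 j [-13.   6. 104.  -0.  70.  81.]
lid 3640 z 0.0949 c [452.  -13.1] size [61.5 61.6] ang 85.6
((451.6094970703125, -13.325735092163086), 31.285402297973633)
jar0.005 2
jar0.03 0
jar0.05 44 z 0.0582 c [474.9  -6.7] size [ 8.1 51.7] ang 12.3
```

View pics/w5.png

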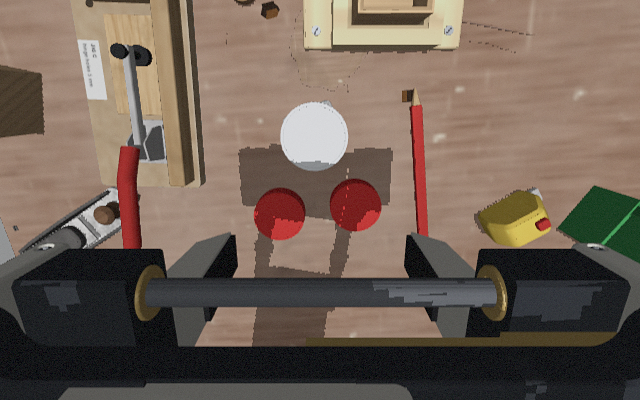

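The white-grey aluminium lid is the disc at (314,136), with red decoy lids at (280,213) and (355,205). Its circle fits 62 mm at (0.4518,-0.0132), top height correct. The body's yaw has to come from the side cameras.

Run:
```python
from h import *
from scipy.optimize import least_squares
for n in('scene','side'):
    W=np.load(n+'.npz')['W']
    l=near(W,.448,-.0125,.045,.091,.1);l=l[:,:2].mean(0)
    p=near(W,.45,-.013,.045,.012,.056)[:,:2]
    best=[]
    for a in range(0,90,5):
        def f(v):
            M=np.array([[np.cos(v[2]),np.sin(v[2])],[-np.sin(v[2]),np.cos(v[2])]])
            return (np.abs((p-v[:2])@M.T).max(1)-.0265)*1000
        r=least_squares(f,[.45,-.013,np.radians(a)],loss='soft_l1',x_scale=[.01,.01,.1]); best.append((r.cost,*r.x[:2].round(4),np.degrees(r.x[2]).round(1)%90))
    best.sort();print(n,len(p),best[:3])
    rep('sh',near(W,.45,-.013,.045,.05,.068))
W=np.load('w5.npy');p=near(W,.45,-.013,.05,.045,.07);print((p[:,:2]*1000).round(0)[::6].tolist())
```

```text
scene 259 [(np.float64(232.28784392599223), np.float64(0.4472), np.float64(-0.0111), np.float64(16.8)), (np.float64(232.28784392599223), np.float64(0.4472), np.float64(-0.0111), np.float64(16.8)), (np.float64(232.28784392599223), np.float64(0.4472), np.float64(-0.0111), np.float64(16.8))]
sh 108 z 0.0582 c [432.8   1.9] size [67.1 36.9] ang 52.7
side 249 [(np.float64(303.88248697113045), np.float64(0.4497), np.float64(-0.0119), np.float64(17.9)), (np.float64(303.8824869711316), np.float64(0.4497), np.float64(-0.0119), np.float64(17.900000000000006)), (np.float64(303.88248697113397), np.float64(0.4497), np.float64(-0.0119), np.float64(17.9))]
sh 111 z 0.0587 c [441.5 -26.5] size [44.5 70.6] ang 62.2
[[483.0, -24.0], [482.0, -22.0], [482.0, -28.0], [481.0, -27.0], [480.0, -28.0], [479.0, -31.0], [470.0, 14.0], [466.0, 17.0]]
```

Both cameras agree on a body yaw of about 17.3°. Gripping the lid now.

```bash
python3 -m inch '[[[0,0,0,0.024,0.001,0,0],[0,0,0,0.024,0.001,-0.02,0],[0,0,0,0,0,-0.035,0],[0,0,0,0,0,-0.035,0],[0,0,0,0,0,-0.03,0],[0,0,0,0,0,-0.02,0],[0,0,0,0,0,0,0],[0,0,0,0,0,0,0]]]'
```

```text
time: 10.1
tool_pos: [0.451, -0.0128, 0.092]
ee_rot: [-180.0, 0.2, -4.2]
contact_force: [0.0, 1.0, -0.1]
finger_gap: 0.997
gripper_force: 0.0
```

```bash
python3 -m inch '[[[0,0,0,0.001,0,-0.015,0],[0,0,0,0,0,-0.009,0],[0,0,0,0,0,0,60],[0,0,0,0,0,0,150],[0,0,0,0,0,0,180],[0,0,0,0,0,0,180],[0,0,0,0,0,0,180],[0,0,0,0,0,0,180]]]' 40
```

```text
time: 10.77
tool_pos: [0.452, -0.0122, 0.0698]
ee_rot: [-180.0, -0.1, -4.2]
contact_force: [-0.2, 1.5, 2.2]
finger_gap: 0.668
gripper_force: 40.0
```

```bash
python3 -m inch '[[[0,0,0,0,0,0.015,180],[0,0,0,0,0,0.03,180],[0,0,0,0,0,0.04,180],[0,0,0,0,0,0.04,180],[0,0,-0.09,0.02,-0.01,0,180],[0,0,-0.09,0.025,-0.02,0,180],[0,0,-0.09,0.03,-0.02,0,180],[0,0,-0.095,0.03,-0.02,0,180],[0,0,0,0.02,-0.01,0,180],[0,0,0,0.01,-0.003,0,180],[0,0,0,0,0,0,180],[0,0,0,0,0,0,180]]]'
cat > fit.py <<'E'
from h import *
from scipy.optimize import least_squares
s=st(); o=s['tool_pos']
for n in('scene','side'):
    c,W=cam(n); np.savez(n+'2',W=W,c=c['color'])
    p=near(W,*o[:2],.048,o[2]-.06,o[2]-.016)
    def g(v,p,h):
        q=p.copy(); q[:,:2]-=v[:2]+np.outer(p[:,2]-o[2],v[3:5])   # axis lean
        M=np.array([[np.cos(v[2]),np.sin(v[2])],[-np.sin(v[2]),np.cos(v[2])]])
        return (np.abs(q[:,:2]@M.T).max(1)-h)*1000
    r=least_squares(g,[*o[:2],np.radians(-3.6),0,0],args=(p,.0265),loss='soft_l1',x_scale=[.01,.01,.1,.1,.1])
    print(n,len(p),'jar at TCP height',r.x[:2].round(4),'yaw',np.degrees(r.x[2]).round(1),'lean',r.x[3:].round(3),'cost',round(r.cost))
    b=near(W,.587,-.096,.06,.055,.075); rep('cup rim '+n,b)
E
python3 fit.py
```

```text
time: 11.77
tool_pos: [0.5858, -0.0952, 0.1929]
ee_rot: [180.0, 0.2, -25.1]
contact_force: [-0.3, 0.3, -4.4]
finger_gap: 0.667
gripper_force: 40.0
t 11.77 tcp [ 0.5858 -0.0952  0.1929] [179.97   0.18 -25.07] F [-0.3  0.3 -4.4] gap 0.667 gf 40.0 j [-17.  28.  79.  -0.  73.  98.]
scene 284 jar at TCP height [ 0.5802 -0.094 ] yaw -3.3 lean [-0.003 -0.017] cost 223
cup rim scene 215 z 0.0629 c [582.4 -93.9] size [73.3 73.8] ang 87.3
side 261 jar at TCP height [ 0.5827 -0.093 ] yaw -1.2 lean [-0.002  0.004] cost 370
cup rim side 240 z 0.0648 c [585.8 -96.5] size [78.2 73.6] ang 85.9
```

```bash
python3 -m inch '[[[0,0,-0.015,0.002,-0.001,-0.015,180],[0,0,0,0,0,-0.02,180],[0,0,0,0,0,-0.012,180],[0,0,0,0,0,-0.006,180],[0,0,0,0,0,-0.006,180],[0,0,0,0,0,-0.006,180],[0,0,0,0,0,0,180]]]'
```

```text
time: 12.45
tool_pos: [0.5879, -0.096, 0.1285]
ee_rot: [180.0, 0.1, -25.9]
contact_force: [-0.0, 1.0, -4.6]
finger_gap: 0.667
gripper_force: 40.0
```

```bash
python3 -m inch '[[[0,0,0,0,0,-0.007,180],[0,0,0,0,0,-0.007,180],[0,0,0,0,0,-0.007,180],[0,0,0,0,0,-0.007,180],[0,0,0,0,0,-0.006,180],[0,0,0,0,0,-0.004,180],[0,0,0,0,0,0,180]]]'
```

```text
time: 13.03
tool_pos: [0.5879, -0.0962, 0.0899]
ee_rot: [180.0, 0.1, -25.9]
contact_force: [-0.1, -1.4, -4.9]
finger_gap: 0.667
gripper_force: 40.0
```

```bash
python3 -m inch '[[[0,0,0,0,0,-0.002,180],[0,0,0,0,0,-0.002,180],[0,0,0,0,0,-0.001,180],[0,0,0,0,0,0,180],[0,0,0,0,0,0,180]]]'
```

```text
time: 13.45
tool_pos: [0.5887, -0.0964, 0.0864]
ee_rot: [180.0, -0.0, -25.9]
contact_force: [0.5, -0.4, -3.8]
finger_gap: 0.668
gripper_force: 40.0
```

```bash
python3 -m inch '[[[0,0,0,0,0,-0.001,180],[0,0,0,0,0,-0.001,180],[0,0,0,0,0,0,180],[0,0,0,0,0,0,180]]]'
```

```text
time: 13.78
tool_pos: [0.589, -0.0963, 0.0859]
ee_rot: [-180.0, -0.1, -25.9]
contact_force: [-3.3, 1.1, 7.1]
finger_gap: 0.666
gripper_force: 40.0
```

The jar touches the floor at 85.9 mm against 85.8 expected, so it is home. Twisting now.

```bash
python3 -m inch '[[[0,0,0,0,0,0,200],[0,0,0,0,0,0,200],[0,0,0.06,0,0,0,200],[0,0,0.1,0,0,0,200],[0,0,0.1,0,0,0,200],[0,0,0.1,0,0,0,200],[0,0,0.1,0,0,0,200],[0,0,0,0,0,0,200]]]' 60; python3 -c "
from h import *;s=st();print(s['wrist_torque'])"
```

```text
time: 14.45
tool_pos: [0.5894, -0.096, 0.0858]
ee_rot: [180.0, -0.2, 0.7]
contact_force: [-0.7, 2.9, 5.8]
finger_gap: 0.664
gripper_force: 60.0
t 14.45 tcp [ 0.5894 -0.096   0.0858] [ 1.7999e+02 -1.6000e-01  6.8000e-01] F [-0.7  2.9  5.8] gap 0.664 gf 60.0 j [-17.  35.  86.   0.  59.  73.]
[0.4279419  0.13146519 0.03104686]
```

```bash
python3 -m inch '[[[0,0,0.1,0,0,0,200],[0,0,0.1,0,0,0,200],[0,0,0.1,0,0,0,200],[0,0,0.1,0,0,0,200],[0,0,0.1,0,0,0,200],[0,0,0.1,0,0,0,200],[0,0,0.1,0,0,0,200],[0,0,0.1,0,0,0,200],[0,0,0.1,0,0,0,200],[0,0,0.03,0,0,0,200],[0,0,0,0,0,0,200],[0,0,0,0,0,0,200]]]'; python3 -c "
from h import *;s=st();print(s['wrist_torque']);c,W=cam('scene');c2,W2=cam('side')
f=lambda i:cv2.resize(i,(400,400),interpolation=cv2.INTER_CUBIC)
cv2.imwrite('pics/tw.png',np.hstack([f(c['color'][165:245,250:330]),f(c2['color'][175:255,325:405])])[:,:,::-1])"
```

```text
time: 15.45
tool_pos: [0.5888, -0.0947, 0.0859]
ee_rot: [-180.0, -0.1, 53.6]
contact_force: [-3.0, 7.2, 9.0]
finger_gap: 0.665
gripper_force: 60.0
t 15.45 tcp [ 0.5888 -0.0947  0.0859] [-1.800e+02 -1.300e-01  5.365e+01] F [-3.   7.2  9. ] gap 0.665 gf 60.0 j [-17.  35.  86.   0.  59.  20.]
[ 1.27507705  0.54671748 -0.07974837]
```

View pics/tw.png

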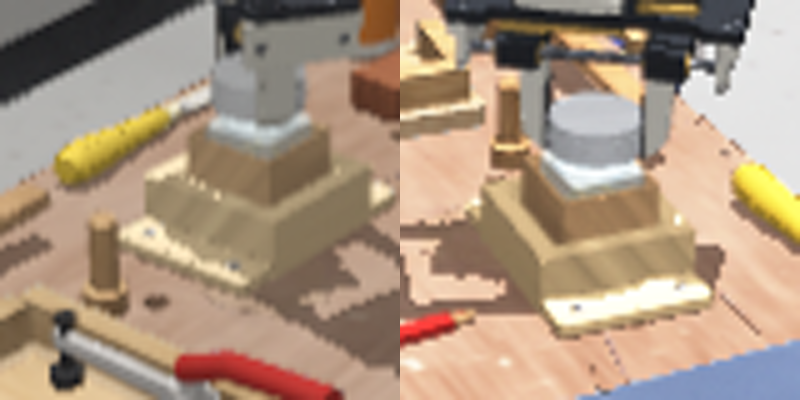

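The jar stands down in the reducer, shoulder just above the rim at (600,175) in the composite, and the lid is still gripped. The hand has turned 79.5°. I'll lift gently and check force as I go.

```bash
python3 -m inch '[[[0,0,0,0,0,0.002,200],[0,0,0,0,0,0.002,200],[0,0,0,0,0,0.002,200],[0,0,0,0,0,0,200]]]'
```

```text
time: 15.88
tool_pos: [0.5888, -0.0964, 0.0906]
ee_rot: [180.0, -0.0, 53.7]
contact_force: [-1.8, 1.9, 1.6]
finger_gap: 0.663
gripper_force: 60.0
```

```bash
python3 -m inch '[[[0,0,0,0,0,0.004,200],[0,0,0,0,0,0.005,200],[0,0,0,0,0,0.006,200],[0,0,0,0,0,0.006,200],[0,0,0,0,0,0.006,200],[0,0,0,0,0,0.005,200],[0,0,0,0,0,0,200],[0,0,0,0,0,0,200],[0,0,0,0,0,0,200]]]'
python3 -c "
from h import *;s=st();print(s['wrist_torque']);c,W=cam('scene');c2,W2=cam('side')
for V,n in((W,'sc'),(W2,'si')):
    p=near(V,.5875,-.096,.05,.06,.15)
    print(n,np.histogram(p[:,2],np.arange(.06,.155,.005))[0]); q=near(V,.5875,-.096,.05,.045,.068); rep('rim',q); rep('body',near(V,.5875,-.096,.042,.071,.076))
f=lambda i:cv2.resize(i,(400,400),interpolation=cv2.INTER_CUBIC)
cv2.imwrite('pics/end.png',np.hstack([f(c['color'][155:235,250:330]),f(c2['color'][165:245,325:405])])[:,:,::-1])"
```

```text
time: 16.63
tool_pos: [0.5884, -0.0963, 0.1221]
ee_rot: [-180.0, 0.0, 53.7]
contact_force: [-0.3, 0.4, -0.2]
finger_gap: 0.665
gripper_force: 60.0
t 16.63 tcp [ 0.5884 -0.0963  0.1221] [-1.7999e+02  1.0000e-02  5.3720e+01] F [-0.3  0.4 -0.2] gap 0.665 gf 60.0 j [-17.  32.  84.  -0.  64.  20.]
[-0.05942204  0.03007765  0.01003938]
sc [55 62 38 38 21 20 16 77  7  0  0  1 16 24 22 30 38 56]
rim 215 z 0.0589 c [570.6 -79.5] size [93.4 52.1] ang 42.9
body 44 z 0.0737 c [574.  -84.3] size [67.2 36.1] ang 46.4
si [ 44  62  51  42  30  19  14  43  50   2   0   0   8  33  37  43  44 133]
rim 177 z 0.0575 c [ 573.2 -109.7] size [55.  95.7] ang 48.3
body 49 z 0.0733 c [ 574.9 -108.4] size [39.1 72.7] ang 44.5
```

View pics/end.png

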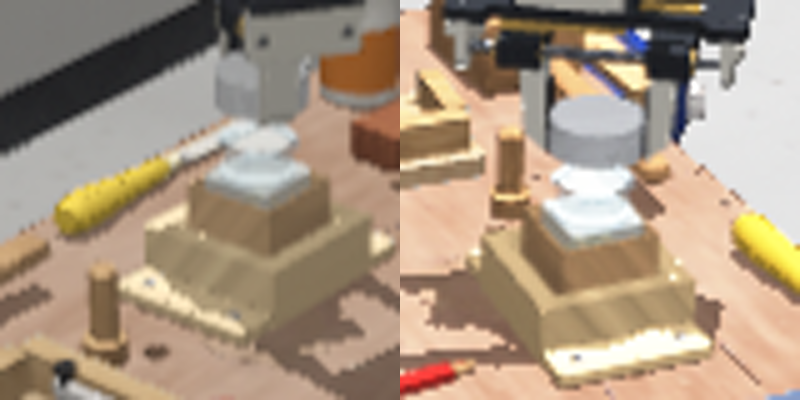

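The lid is off and level above the mouth at (597,130), with the open jar neck at (592,182) and the jar still home. The gap is about 22 mm (rim at 102 mm, skirt bottom at 124 mm).

```bash
python3 -c "
from workcell import *
print(finish_job())"
```

```text
the job is handed in; nothing more can be done
None
```

The job is handed in at about 17 s: the wide reducer and jar are home in the brace, and the lid is twisted free and held level about 22 mm above the mouth; the reducer first wedged at 10° in the well, and I pressed it level before standing the jar in it.

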